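Refile three misplaced books at the book stall

TASK

Customers have put three books back in the wrong boxes: the boxes are sorted by size (small, medium, large), and each has one stray book standing in the gap beside its row. Bring each stray to the box whose row has books of its own size and stand it there on its own, upright with the spine up, in the middle of the gap and square with the row; the empty tray is free for parking a book on the way. Do not shift the coffee cup, the glasses case or the counter bell.

Things in the scene. Friction and masses are not known exactly. Their poses are not given: they have to be found in the camera images.
- small_mid (a point): loose closed hardback in plain dark grey-green cloth, standing on its fore-edge with the spine up: 150 mm long (x), 30 mm thick (y), 105 mm high (z, up). Origin: its centre, 52.5 mm above its underside. It is gripped from above across its thickness, near the spine; about 0.26 to 0.40 kg. It is the small one of the three loose books, and starts standing in a gap of the wrong box
- medium_mid (a point): loose closed hardback in plain dark grey-green cloth, standing on its fore-edge with the spine up: 185 mm long (x), 32 mm thick (y), 120 mm high (z, up). Origin: its centre, 60 mm above its underside. It is gripped from above across its thickness, near the spine; about 0.37 to 0.55 kg. It is the medium one of the three loose books, and starts standing in a gap of the wrong box
- large_mid (a point): loose closed hardback in plain dark grey-green cloth, standing on its fore-edge with the spine up: 215 mm long (x), 34 mm thick (y), 135 mm high (z, up). Origin: its centre, 67.5 mm above its underside. It is gripped from above across its thickness, near the spine; about 0.48 to 0.72 kg. It is the large one of the three loose books, and starts standing in a gap of the wrong box
- gap_small (a point): middle of the gap in the box of small books, on its floor (7 mm up); x along the books, z up. Fixed wooden box 245 x 160 x 55 mm, walls 7 mm. Its row: three fixed books 150 mm long, 18 mm thick, 105 mm high, spines up, sized as the loose small book, along the +y side. Gap 90 mm wide (row at 45 mm to +y, wall at 45 mm to -y), 231 mm long
- gap_medium (a point): middle of the gap in the box of medium books, on its floor (7 mm up); x along the books, z up. Fixed wooden box 245 x 160 x 55 mm, walls 7 mm. Its row: three fixed books 185 mm long, 18 mm thick, 120 mm high, spines up, sized as the loose medium book, along the -y side. Gap 90 mm wide (row at 45 mm to -y, wall at 45 mm to +y), 231 mm long
- gap_large (a point): middle of the gap in the box of large books, on its floor (7 mm up); x along the books, z up. Fixed wooden box 245 x 160 x 55 mm, walls 7 mm. Its row: three fixed books 215 mm long, 18 mm thick, 135 mm high, spines up, sized as the loose large book, along the +y side. Gap 90 mm wide (row at 45 mm to +y, wall at 45 mm to -y), 231 mm long
- tray_floor (a point): middle of the inner floor (7 mm above the table) of the empty fixed wooden tray, the free spot: 245 mm (x) by 110 mm (y) outside, 40 mm high, walls and floor 7 mm; inside 231 x 96 mm. Any of the three books stands in it on its own, lengthways along x
- cup_mid (a point): loose paper coffee cup with a white lid, 58 mm across, 76 mm high, standing beside the tray; origin at its centre, 38 mm up. To be left where it is (within 15 mm)
- case_mid (a point): loose dark glasses case, 50 (x) x 150 (y) x 34 mm, lying flat beside the tray, along it; origin at its centre. To be left where it is (within 15 mm)
- bell_mid (a point): loose brass counter bell, 72 mm across, 57 mm high, on the far side of the boxes; origin at its centre axis, 28 mm up. To be left where it is (within 15 mm)
Not all that is in view belongs to the job. What is shaped like the part that bears small_mid but blue or yellow is not meant.

How it is judged:
By the outcome, as a careful person would: the job done as asked, in the order asked, and still so for the second after the job is handed in, with the robot touching nothing.
It also fails if it takes over 133 s, if anything falls off the work surface, if the arm or the gripper's body presses on something with over 40 N, if the wrist force passes 120 N, or if a joint passes its speed limit or range.

ROBOT

A 7-joint arm with a two-finger parallel gripper is mounted at the origin on the work surface. World frame = base frame: x ahead of the robot, y to its left, z up, the work surface at z = 0. Lengths are in m, angles in rad, forces in N, time in s.
With the tool pointing down it reaches from about 0.4 to 0.9 m from the base axis. Payload 5.5 kg.
Tool frame: the origin (TCP) lies on the centre line of the jaws, within the pads' length; the fingertips stand 11 mm ahead of it and the grasp point (between the pads) lies 8 mm behind it; z points along the fingers, y is the direction in which the jaws open and shut (so a half turn about z gives the same grasp; the last joint's range is limited). The gripper opens to 85 mm and grips with 20 to 120 N. Pads are 22 mm wide; open, the fingers measure 114 mm over their backs; the gripper's body (76 mm by 85 mm) begins 54 mm behind the grasp point. The pads swing forward as they close: fully open they stand 13 mm farther back than shut.
Start: joints at [-1.085, 0.501, -0.427, 1.55, 0.221, 1.138, -0.21], TCP at [0.144, 0.634, 0.204] pointing down, gripper open.
Joint ranges: [-2.88, 2.88], [-0.31, 2.03], [-1.54, 1.56], [0.2, 2.42], [-1.41, 4.55], [0.19, 2.02], [-2.57, 2.57]. Speed limits (rad/s): [2.57, 2.57, 3.14, 3.14, 3.14, 3.14, 3.14].

INTERFACE

Orientations are given as [roll, pitch, yaw] about the fixed x, y, z axes, in that order (R = Rz(yaw) Ry(pitch) Rx(roll)).
In Python, from bench import manip gives the robot as it stands. The module is installed in compiled form; this text tells all that it offers.
- The arm moves only by the shell command python3 -m crank 'ROWS'. ROWS is JSON, a list that holds one entry, the list of rows, each a list of 5 numbers: the opening, from 0 (shut) to 1 (fully open), then the shift along the tool's x, y, z in m, then the turn about the tool's z in degrees. A call has 1 to 20 rows; each row is the pose to reach, as a shift and turn from the pose commanded when the call began, along the tool's axes at that moment; what a row does not reach only later rows make up. A row lasts 1/8 s, in which the tool goes at most 62.5 mm and 10.7 degrees, less where a joint would pass 70% of its speed; a pose out of reach is approached as far as the arm can. A call with a gripper value outside its range is refused whole. The fingers move at their own pace and stop on an object; the grip force is fixed at half the most. Time passes only in rows, so rows that repeat a pose let the fingers close. It gives the time, the measured TCP pose, the force and the opening at its end, in the units of the state.
- manip.get_state(): the state, without advancing time (a new reading comes with each control period).
- manip.read_camera(name): name is "scene" or "top"; returns (picture, depth): 420x560x3 uint8, red, green, blue; 420x560 float32, m along the optical axis (not along the pixel's ray), 0 where there is no reading.
- manip.camera_params(name): a dict with "intrinsics" (3x3 intrinsics, pixels), "distortion" ([k1, k2, p1, p2, k3] as OpenCV has them; the pictures are not rectified), "extrinsics" (4x4, takes a point from camera to world coordinates). Camera axes: x right, y down, z forward; pixel columns grow to the right and rows downward; lengths in m; the calibration is good to about 2 mm. A picture is of the moment at which its call begins. camera_params takes no time and is no camera call.
- manip.close_job(): hands the job in, once; it reports no verdict.
Trained networks look in the newest picture that a camera, given by its name, has taken for a name from the list of things; names that differ only in an ending like _2 or _b are one class to them, and where a whole thing is asked for, a point or a joint stands for the part that bears it (a point fixed in the world has none). Each returns a list of dicts, best first, with "score" (0 to 1); they miss things now and then, are a little off and sometimes report something else, mostly with a low value. They report only what shows in the picture. A call takes as long as a camera call. They do not tell look-alikes from the thing itself.
- manip.recognise(query, camera): "extent" ([left, top, right, bottom] in pixels, round what is visible of it).
- manip.regions_of(query, camera): "region" (420x560 bool, what is visible of it) and "extent" ([left, top, right, bottom] in pixels, round what is visible of it).
The state is a dict: "time_s": time; "joint_positions": joint angles; "joint_velocities": joint speeds; "effort": joint torques, N m; "ee_pos": TCP position; "ee_rot": TCP orientation; "contact_force": force on the tool from outside, world axes, zero at the start; "torque": the same for the moment, N m; "gripper_width": finger opening in m.
Only numpy, scipy, OpenCV 4.12 (cv2) and the standard library are available. Lean on these libraries where they do the work, as an engineer would, in place of code of your own. Each camera call takes 0.05 s, during which the arm holds its last target. There are 200 camera calls.

## Working session

There is one attempt and no reset: what is moved stays moved. The work goes in short steps, Python scripts to look and compute and a shell command to move; the robot and the scene stay as the last step left them, time stands still between calls to the robot, and variables do not carry over. Pictures are saved under pics/ and viewed, about 12 in all and at most 16, crops included, and the job is handed in when it is done.

```bash
mkdir -p pics; python3 - <<'E'
from bench import manip
import cv2,json,numpy as np
for n in("scene","top"):
    p,d=manip.read_camera(n); cv2.imwrite(f"pics/{n}0.png",p[:,:,::-1]); np.savez(f"{n}0.npz",p=p,d=d)
    c=manip.camera_params(n); print({k:np.round(v,3).tolist() for k,v in c.items()})
s=manip.get_state(); print({k:np.round(v,4).tolist() for k,v in s.items()})
E
```

```text
{'intrinsics': [[524.426, 0.0, 294.599], [0.0, 524.426, 217.539], [0.0, 0.0, 1.0]], 'distortion': [-0.186, 0.0, 0.0, 0.0, 0.0], 'extrinsics': [[-0.655, 0.506, -0.561, 1.436], [0.755, 0.459, -0.468, 0.761], [0.02, -0.73, -0.683, 1.157], [0.0, 0.0, 0.0, 1.0]]}
{'intrinsics': [[512.522, 0.0, 281.643], [0.0, 512.522, 205.676], [0.0, 0.0, 1.0]], 'distortion': [-0.143, 0.0, 0.0, 0.0, 0.0], 'extrinsics': [[-0.018, -0.992, 0.128, 0.328], [-1.0, 0.019, 0.006, 0.035], [-0.009, -0.127, -0.992, 1.698], [0.0, 0.0, 0.0, 1.0]]}
{'time_s': 0.1, 'joint_positions': [-1.0848, 0.5018, -0.4268, 1.5513, 0.2208, 1.1383, -0.2103], 'joint_velocities': [-0.0009, -0.0029, 0.0015, -0.0034, 0.0, -0.0006, -0.0007], 'effort': [-0.0109, -57.082, -5.8386, -28.1751, 0.0105, 0.0057, -0.0], 'ee_pos': [0.1435, 0.6333, 0.2033], 'ee_rot': [-3.1399, -0.0001, 2.9188], 'contact_force': [-0.1599, 0.0361, -0.1549], 'torque': [0.0049, 0.041, 0.0355], 'gripper_width': 0.0851}
```

View pics/scene0.png

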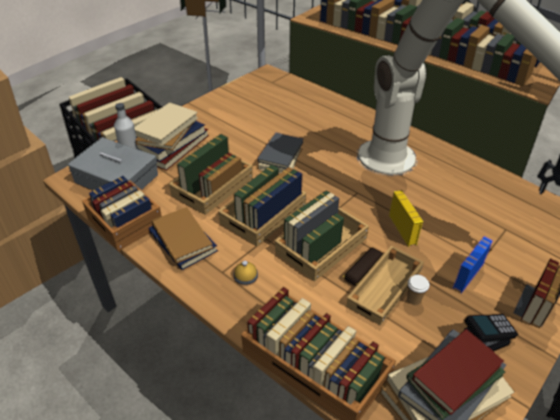

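View pics/top0.png

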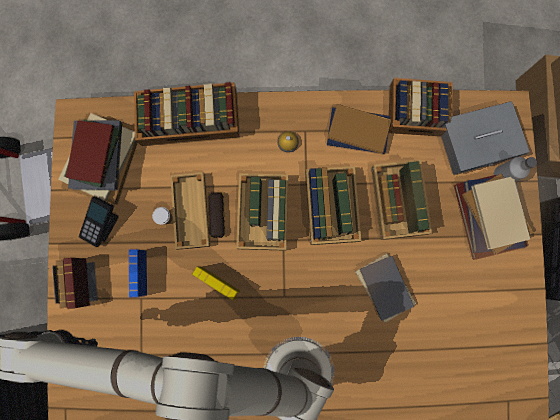

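The left picture shows the tray, then three boxes. In the top picture they sit at about (190,210), (262,210), (334,205) and (403,200). The loose dark green books are at about (253,200), (345,205) and (416,198). The look-alikes are the yellow book at (215,282) and the blue one at (137,273). The cup is at (161,215), the case at (217,215) and the bell at (288,141). Next I'll build a height map and an enlarged crop.

```bash
cat > h.py <<'E'
import numpy as np,cv2
from bench import manip
def cloud(n,p=None,d=None):
    if d is None: p,d=manip.read_camera(n)
    c=manip.camera_params(n);K=np.array(c["intrinsics"]);D=np.array(c["distortion"]);E=np.array(c["extrinsics"])
    v,u=np.mgrid[0:420,0:560]
    r=cv2.undistortPoints(np.stack([u,v],-1).reshape(-1,1,2).astype(np.float64),K,D).reshape(420,560,2)
    P=np.dstack([r*d[...,None],d])
    W=P@E[:3,:3].T+E[:3,3]; W[d<=0]=np.nan
    return p,W
def rect(W,m,zlo,zhi,roi):
    "min-area rectangle of masked points in height band"
    k=m&(W[...,2]>zlo)&(W[...,2]<zhi)&(W[...,0]>roi[0])&(W[...,0]<roi[1])&(W[...,1]>roi[2])&(W[...,1]<roi[3])
    q=W[k]; 
    if len(q)<8: return None
    (c,s,a)=cv2.minAreaRect((q[:,:2]*1000).astype(np.float32)); return np.round(c,1),np.round(s,1),round(a,1),len(q),np.round(np.median(q[:,2])*1000,1)
E
python3 - <<'E'
from h import *
z=np.load("top0.npz");p,W=cloud("top",z["p"],z["d"])
np.save("W0.npy",W)
print("table z",np.nanmedian(W[250:260,270:330,2]))
a=cv2.resize(p[155:255,150:450],(780,260),interpolation=cv2.INTER_CUBIC)
H=np.nan_to_num(W[155:255,150:450,2]); b=cv2.applyColorMap(np.clip(H*1600,0,255).astype(np.uint8),cv2.COLORMAP_JET)
b=cv2.resize(b,(780,260),interpolation=cv2.INTER_NEAREST)
cv2.imwrite("pics/crop1.png",np.vstack([a[:,:,::-1],b]))
for r in (185,200,215,225):
    print(r,[(u,*(np.round(W[r,u]*1000).astype(int))) for u in range(168,440,3)])
# rows
E
```

```text
table z -0.0007189354364955935
185 [(168, np.int64(625), np.int64(431), np.int64(-3)), (171, np.int64(617), np.int64(410), np.int64(42)), (174, np.int64(-9223372036854775808), np.int64(-9223372036854775808), np.int64(-9223372036854775808)), (177, np.int64(622), np.int64(398), np.int64(7)), (180, np.int64(622), np.int64(388), np.int64(7)), (183, np.int64(622), np.int64(378), np.int64(6)), (186, np.int64(622), np.int64(368), np.int64(4)), (189, np.int64(623), np.int64(358), np.int64(1)), (192, np.int64(622), np.int64(347), np.int64(5)), (195, np.int64(620), np.int64(336), np.int64(11)), (198, np.int64(620), np.int64(326), np.int64(9)), (201, np.int64(615), np.int64(311), np.int64(40)), (204, np.int64(618), np.int64(304), np.int64(20)), (207, np.int64(621), np.int64(297), np.int64(1)), (210, np.int64(620), np.int64(286), np.int64(5)), (213, np.int64(621), np.int64(277), np.int64(0)), (216, np.int64(620), np.int64(266), np.int64(2)), (219, np.int64(621), np.int64(256), np.int64(-2)), (222, np.int64(620), np.int64(246), np.int64(0)), (225, np.int64(620), np.int64(236), np.int64(3)), (228,
[... 17027 characters left out ...]
int64(-2)), (405, np.int64(472), np.int64(-362), np.int64(12)), (408, np.int64(471), np.int64(-370), np.int64(21)), (411, np.int64(468), np.int64(-371), np.int64(58)), (414, np.int64(464), np.int64(-370), np.int64(100)), (417, np.int64(461), np.int64(-371), np.int64(135)), (420, np.int64(460), np.int64(-379), np.int64(138)), (423, np.int64(460), np.int64(-388), np.int64(142)), (426, np.int64(459), np.int64(-397), np.int64(143)), (429, np.int64(466), np.int64(-429), np.int64(63)), (432, np.int64(471), np.int64(-458), np.int64(-2)), (435, np.int64(471), np.int64(-468), np.int64(-2)), (438, np.int64(470), np.int64(-477), np.int64(2))]<stdin>:10: RuntimeWarning: invalid value encountered in cast
```

View pics/crop1.png

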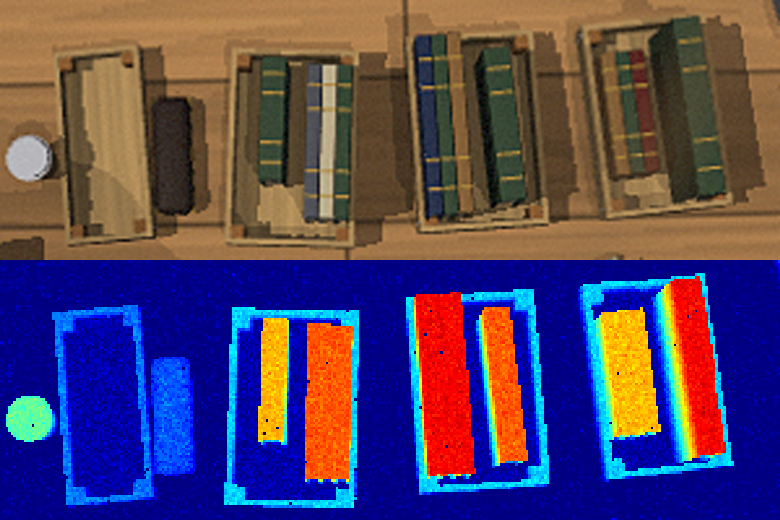

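The crop shows the three boxes clearly:

| Box | Row position | Stray inside | Stray in crop |
|---|---|---|---|
| M (left) | right, at (330,140) | small | (273,120) |
| L (middle) | left, at (443,125) | medium | (500,125) |
| S (right) | left, at (633,110) | large | (695,110) |

The green-dark cloth strays are the ones meant; the blue and yellow books out on the table are not. My order is small to tray, medium to M, large to L, then small to S.

```bash
cat >> h.py <<'E'
from scipy.optimize import minimize
def face(W,zlo,zhi,roi):
    "centroid, yaw(deg), PCA lengths of a flat top (metric-weighted, uniform)"
    k=(W[...,2]>zlo)&(W[...,2]<zhi)&(W[...,0]>roi[0])&(W[...,0]<roi[1])&(W[...,1]>roi[2])&(W[...,1]<roi[3])
    q=W[k]; c=np.median(q,0); c=q.mean(0); w,v=np.linalg.eigh(np.cov(q[:,:2].T)); a=v[:,1]*np.sign(v[0,1])
    return dict(c=np.round(c*1000,1),yaw=round(float(np.degrees(np.arctan2(a[1],a[0]))),2),size=np.round(np.sqrt(12*w[::-1])*1000,1),n=len(q))
def rim(W,zlo,zhi,roi,L,B):
    "fit outer rectangle L x B with 7 mm walls to rim points: robust distance to wall centre lines"
    k=(W[...,2]>zlo)&(W[...,2]<zhi)&(W[...,0]>roi[0])&(W[...,0]<roi[1])&(W[...,1]>roi[2])&(W[...,1]<roi[3])
    q=W[k][:,:2]*1000; l,b=(L-7)/2,(B-7)/2
    def f(x):
        c,s=np.cos(x[2]/50),np.sin(x[2]/50); d=q-x[:2]; X=d[:,0]*c+d[:,1]*s; Y=-d[:,0]*s+d[:,1]*c
        e=np.hypot(np.maximum(abs(X)-l,0),np.maximum(abs(Y)-b,0))+np.maximum(np.minimum(l-abs(X),b-abs(Y)),0)
        return np.mean(1-np.exp(-(e/5)**2))
    best=min((minimize(f,[(roi[0]+roi[1])*500+i,(roi[2]+roi[3])*500+j,t*50],method="Nelder-Mead",options=dict(initial_simplex=None)) for i in(-12,0,12) for j in(-12,0,12) for t in(0,.06,.12)),key=lambda r:r.fun)
    return np.round(best.x[:2],1),round(float(np.degrees(best.x[2]/50)),2),round(best.fun,3),len(q)
E
python3 - <<'E'
from h import *
W=np.load("W0.npy")
R=dict(T=(.43,.72,.29,.42),M=(.42,.72,.02,.205),L=(.42,.72,-.21,-.03),S=(.42,.72,-.435,-.255))
print("tray",rim(W,.028,.052,R["T"],245,110))
for k in"MLS": print(k,rim(W,.044,.066,R[k],245,160))
print("small",face(W,.098,.125,(.4,.75,.105,.16)))
print("rowM",face(W,.113,.14,(.4,.75,.02,.1)))
print("rowL",face(W,.128,.16,(.4,.75,-.112,-.03)))
print("medium",face(W,.113,.14,(.4,.75,-.19,-.12)))
print("rowS",face(W,.099,.125,(.4,.75,-.345,-.26)))
print("large",face(W,.128,.16,(.4,.75,-.43,-.345)))
E
```

```text
tray (array([532.9, 350.8]), 4.37, np.float64(0.309), 513)
M (array([523.4, 110.3]), -2.68, np.float64(0.292), 519)
L (array([ 541.1, -119.9]), 2.61, np.float64(0.317), 634)
S (array([ 555.5, -347.8]), 5.1, np.float64(0.393), 740)
small {'c': array([551.5, 131.2, 111. ]), 'yaw': -2.56, 'size': array([148. ,  30.6]), 'n': 457}
rowM {'c': array([521.3,  64.4, 126. ]), 'yaw': -2.35, 'size': array([185.1,  53.7]), 'n': 1032}
rowL {'c': array([536.7, -73.8, 140.6]), 'yaw': 2.62, 'size': array([215.6,  54.8]), 'n': 1236}
medium {'c': array([ 537.7, -146.3,  125.4]), 'yaw': 4.97, 'size': array([186.3,  33.3]), 'n': 637}
rowS {'c': array([ 551.4, -300.8,  110.4]), 'yaw': 5.02, 'size': array([151.6,  53.6]), 'n': 801}
large {'c': array([ 554.5, -377.6,  139.9]), 'yaw': 5.46, 'size': array([213.4,  36. ]), 'n': 786}
```

Everything agrees with the given sizes: tops at 111, 125 and 140 mm, and rows centred in their boxes.

| Target | x (mm) | y (mm) | yaw (deg) |
|---|---|---|---|
| Gap M | 524.5 | 138.3 | -2.6 |
| Gap L | 541.5 | -147.9 | 2.6 |
| Gap S | 558 | -375.4 | 5.05 |
| Tray | 533 | 351 | 4.4 |

First move: go above the small stray at (551.5, 131.2).

```bash
cat > to.py <<'E'
import sys,numpy as np
from bench import manip
x,y,z,yaw=map(float,sys.argv[1:5]) # mm, deg (book yaw; tool = +180)
s=manip.get_state(); p=np.array(s["ee_pos"])*1000; a=s["ee_rot"][2]; d=np.array([x,y,z])-p
t=(yaw+180-np.degrees(a)+90)%180-90
print("at",np.round(p,1),"yaw",round(np.degrees(a),2),"F",np.round(s["contact_force"],1),"w",round(s["gripper_width"]*1000,1),"j",np.round(s["joint_positions"],2))
print("shift mm",np.round([d[0]*np.cos(a)+d[1]*np.sin(a),d[0]*np.sin(a)-d[1]*np.cos(a),-d[2]],1),"turn",round(-t,2))
E
python3 to.py 551.5 131.2 230 -2.6
python3 -m crank '[[[0.5,-0.02,-0.016,-0.01,-1],[0.5,-0.06,-0.047,-0.027,-3],[0.5,-0.1,-0.08,-0.027,-5],[0.5,-0.14,-0.11,-0.027,-7],[0.5,-0.18,-0.14,-0.027,-10],[0.5,-0.22,-0.172,-0.027,-10.2],[0.5,-0.26,-0.204,-0.027,-10.2],[0.5,-0.3,-0.235,-0.027,-10.2],[0.5,-0.34,-0.267,-0.027,-10.2],[0.5,-0.38,-0.298,-0.027,-10.2],[0.5,-0.42,-0.33,-0.027,-10.2],[0.5,-0.455,-0.357,-0.027,-10.2],[0.5,-0.485,-0.38,-0.027,-10.2],[0.5,-0.503,-0.395,-0.027,-10.2],[0.5,-0.509,-0.3995,-0.027,-10.2],[0.5,-0.509,-0.3995,-0.027,-10.2]]]'
python3 to.py 551.5 131.2 87 -2.6
```

```text
at [143.5 633.3 203.3] yaw 167.23 F [-0.2  0.  -0.2] w 85.1 j [-1.08  0.5  -0.43  1.55  0.22  1.14 -0.21]
shift mm [-508.8 -399.5  -26.7] turn -10.17
time_s: 2.1
ee_pos: [0.5513, 0.1322, 0.2308]
ee_rot: [3.141, -0.001, 3.097]
contact_force: [0.4, 0.0, -0.0]
gripper_width: 0.0425
at [551.3 132.2 230.8] yaw 177.43 F [ 0.4  0.  -0. ] w 42.5 j [-0.14  0.3  -0.18  1.74  0.06  1.11  1.19]
shift mm [ -0.2  -0.9 143.8] turn 0.03
```

```bash
python3 -m crank '[[[0.5,0,-0.001,0.02,0],[0.5,0,-0.001,0.05,0],[0.5,0,-0.001,0.08,0],[0.5,0,-0.001,0.105,0],[0.5,0,-0.001,0.125,0],[0.5,0,-0.001,0.138,0],[0.5,0,-0.001,0.143,0],[0.5,0,-0.001,0.143,0]]]'
python3 - <<'E'
from h import *
p,W=cloud("scene"); cv2.imwrite("pics/g1.png",cv2.resize(p[130:300,170:420],(750,510),interpolation=cv2.INTER_CUBIC)[:,:,::-1])
E
python3 to.py 551.5 131.2 87 -2.6
```

```text
time_s: 3.1
ee_pos: [0.5517, 0.1313, 0.0884]
ee_rot: [3.141, 0.0, 3.097]
contact_force: [-0.2, -0.1, 0.1]
gripper_width: 0.0427
at [552.1 131.3  88.8] yaw 177.45 F [-0.1 -0.5  0.1] w 42.4 j [-0.15  0.47 -0.16  1.86  0.1   0.82  1.16]
shift mm [ 0.6 -0.1  1.8] turn 0.05
```

View pics/g1.png

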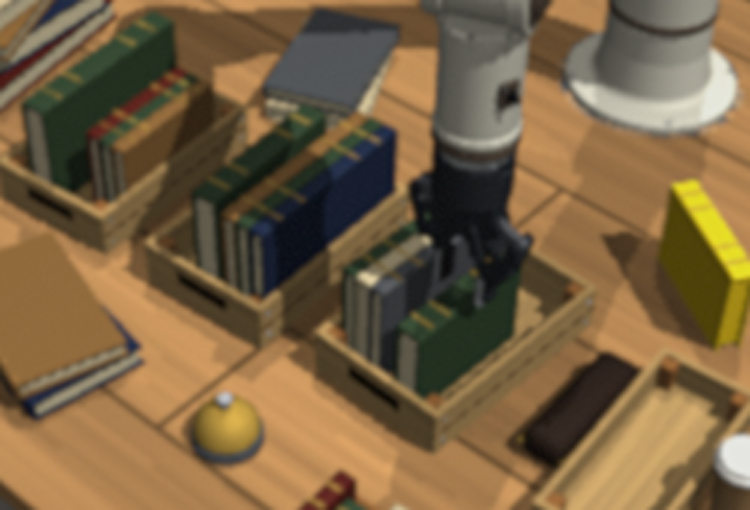

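The jaws straddle the small stray (crop 480,270) with no contact with the row, and forces are zero. I'll close the jaws and lift.

```bash
python3 -m crank '[[[0,0,0,0,0],[0,0,0,0,0],[0,0,0,0,0],[0,0,0,0,0],[0,0,0,0,0],[0,0,0,0,0],[0,0,0,-0.006,0],[0,0,0,-0.02,0],[0,0,0,-0.04,0],[0,0,0,-0.065,0],[0,0,0,-0.09,0],[0,0,0,-0.11,0],[0,0,0,-0.125,0],[0,0,0,-0.13,0],[0,0,0,-0.13,0]]]'
python3 to.py 533 351 218 4.4
```

```text
time_s: 5.03
ee_pos: [0.5516, 0.1308, 0.2182]
ee_rot: [-3.142, 0.0, 3.097]
contact_force: [-0.3, -0.6, -0.1]
gripper_width: 0.0002
at [551.6 130.8 218.2] yaw 177.43 F [-0.3 -0.6 -0.1] w 0.2 j [-0.14  0.31 -0.18  1.76  0.06  1.08  1.19]
shift mm [2.850e+01 2.191e+02 2.000e-01] turn -6.97
```

The jaws shut on nothing, or the book slipped out, so I'll look.

```bash
python3 - <<'E'
from h import *
p,W=cloud("scene"); a=cv2.resize(p[130:300,170:420],(660,450),interpolation=cv2.INTER_CUBIC)
p,W=cloud("top"); np.save("W1.npy",W); 
cv2.imwrite("pics/g2.png",a[:,:,::-1])
print("small",face(W,.098,.125,(.4,.75,.105,.16)))
E
```

```text
return _methods._mean(a, axis=axis, dtype=dtype,
  ret = um.true_divide(
h.py:21: RuntimeWarning: Mean of empty slice.
  q=W[k]; c=np.median(q,0); c=q.mean(0); w,v=np.linalg.eigh(np.cov(q[:,:2].T)); a=v[:,1]*np.sign(v[0,1])
  avg = a.mean(axis, **keepdims_kw)
h.py:21: RuntimeWarning: Degrees of freedom <= 0 for slice
  q=W[k]; c=np.median(q,0); c=q.mean(0); w,v=np.linalg.eigh(np.cov(q[:,:2].T)); a=v[:,1]*np.sign(v[0,1])
  c *= np.true_divide(1, fact)
  c *= np.true_divide(1, fact)
```

View pics/g2.png

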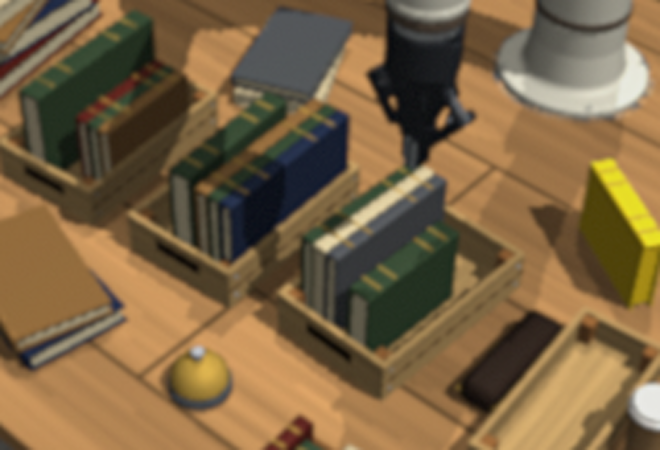

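The small book (360,285 in the crop) still stands upright in box M, so it slipped or the grip came late. I'll re-measure it with the scene camera's depth.

```bash
python3 - <<'E' 2>/dev/null
from h import *
z=np.load("scene0.npz"); _,W0=cloud("scene",z["p"],z["d"]); p,W=cloud("scene")
for w in(W0,W):
    print("small",face(w,.100,.125,(.4,.75,.105,.16)))
    print("rowM",face(w,.116,.14,(.4,.75,.02,.1)))
E
python3 to.py 551.5 131.2 87 -2.6
```

```text
small {'c': array([559.5, 134.5, 110.6]), 'yaw': -2.82, 'size': array([152.7,  33.1]), 'n': 469}
rowM {'c': array([530.4,  67.7, 126.2]), 'yaw': -2.79, 'size': array([189. ,  57.9]), 'n': 878}
small {'c': array([558.8, 134.7, 110.6]), 'yaw': -2.67, 'size': array([153.6,  33.2]), 'n': 470}
rowM {'c': array([531.8,  68.1, 126.3]), 'yaw': -3.71, 'size': array([184.6,  57.7]), 'n': 862}
at [551.1 130.7 217.2] yaw 177.44 F [-0.  -0.4  0.8] w -0.1 j [-0.14  0.31 -0.18  1.76  0.06  1.08  1.19]
shift mm [ -0.4   0.5 130.2] turn 0.04
```

The book hasn't moved. I'll retry a little deeper, and read the width after each closing step.

```bash
python3 -m crank '[[[0.5,0,0,0,0],[0.5,0,0,0.01,0],[0.5,0,0,0.02,0],[0.5,0,0,0.03,0],[0.5,0,0,0.03,0],[0.5,0,0,0.03,0]]]'
python3 -m crank '[[[0.5,0,0,0.02,0],[0.5,0,0,0.05,0],[0.5,0,0,0.08,0],[0.5,0,0,0.095,0],[0.5,0,0,0.104,0],[0.5,0,0,0.104,0]]]'
python3 -m crank '[[[0,0,0,0,0],[0,0,0,0,0],[0,0,0,0,0]]]'
python3 -m crank '[[[0,0,0,0,0],[0,0,0,0,0],[0,0,0,0,0]]]'
python3 -m crank '[[[0,0,0,0,0],[0,0,0,0,0],[0,0,0,0,0]]]'
```

```text
time_s: 5.92
ee_pos: [0.5518, 0.1309, 0.1882]
ee_rot: [3.142, 0.0, 3.097]
contact_force: [0.4, -0.8, -0.7]
gripper_width: 0.0428
time_s: 6.68
ee_pos: [0.5519, 0.1309, 0.0843]
ee_rot: [3.142, 0.0, 3.097]
contact_force: [-0.7, 0.1, -0.0]
gripper_width: 0.0427
time_s: 7.05
ee_pos: [0.5527, 0.1303, 0.0867]
ee_rot: [-3.141, 0.002, 3.096]
contact_force: [-3.5, -2.1, 12.0]
gripper_width: 0.0002
time_s: 7.42
ee_pos: [0.5527, 0.1304, 0.0867]
ee_rot: [-3.141, 0.002, 3.096]
contact_force: [-4.5, -2.4, 12.3]
gripper_width: 0.0
time_s: 7.8
ee_pos: [0.5527, 0.1304, 0.0867]
ee_rot: [-3.141, 0.002, 3.096]
contact_force: [-3.7, -2.3, 12.8]
gripper_width: 0.0001
```

The fingers shut to 0 with 12 N upward, so they aren't around the book. I need to check the robot frame against the cameras, so I'll mark the projected TCP in both pictures.

```bash
python3 -m crank '[[[0,0,0,-0.02,0],[0,0,0,-0.06,0],[0,0,0,-0.1,0],[0,0,0,-0.12,0],[0,0,0,-0.12,0]]]'
python3 - <<'E'
from h import *
s=manip.get_state(); P=np.array(s["ee_pos"]); tip=P-[0,0,.011]
ims=[]
for n in("scene","top"):
    p,W=cloud(n); c=manip.camera_params(n); T=np.linalg.inv(np.array(c["extrinsics"]))
    r=cv2.Rodrigues(T[:3,:3])[0]; pts=np.array([tip,[.5515,.1312,.112],[.5515+.075,.128,.112],[.5515-.075,.1345,.112]])
    q=cv2.projectPoints(pts,r,T[:3,3],np.array(c["intrinsics"]),np.array(c["distortion"]))[0].reshape(-1,2); print(n,np.round(q,1).tolist())
    u,v=(q[1]).astype(int); u0,v0=max(u-65,0),max(v-70,0); a=cv2.resize(p[v0:v0+130,u0:u0+130],(390,390),interpolation=cv2.INTER_CUBIC)[:,:,::-1].copy()
    for i,(x,y) in enumerate(q): cv2.drawMarker(a,(int((x-u0+.5)*3),int((y-v0+.5)*3)),[(0,0,255),(255,0,255),(255,255,0),(255,255,0)][i],0,14,2)
    ims.append(a)
cv2.imwrite("pics/proj.png",np.hstack(ims))
E
```

```text
time_s: 8.43
ee_pos: [0.5534, 0.1313, 0.2068]
ee_rot: [3.14, 0.005, 3.097]
contact_force: [0.5, 0.8, -0.6]
gripper_width: 0.0002
scene [[324.8, 205.3], [323.5, 226.7], [305.8, 240.1], [340.2, 214.1]]
top [[252.4, 195.4], [254.2, 200.0], [255.0, 176.3], [253.4, 223.9]]
```

View pics/proj.png

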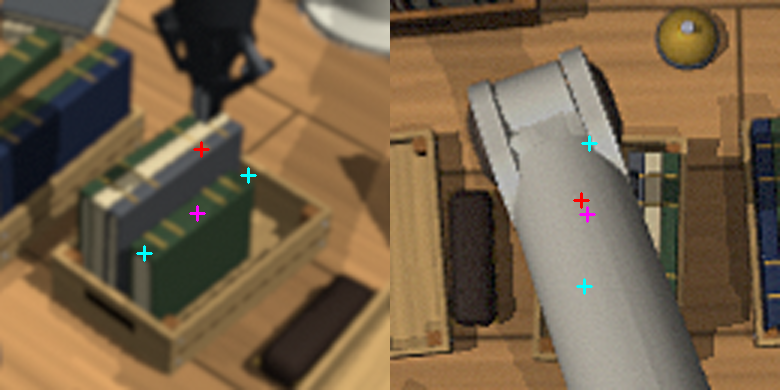

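The book markers lie on the book, but the shut fingertips (crop 205,118) appear about 10 px above the projected tip (201,149). I'll locate the real tips with depth.

```bash
python3 - <<'E'
from h import *
p,W=cloud("scene"); s=manip.get_state(); print(s["ee_pos"])
k=(W[...,2]>.13)&(abs(W[...,0]-.5534)<.09)&(abs(W[...,1]-.1313)<.09)
q=W[k]*1000; v,u=np.nonzero(k)
for lo in range(140,330,10):
    m=(q[:,2]>=lo)&(q[:,2]<lo+10)
    if m.any(): print(lo,m.sum(),np.round(q[m].mean(0)),np.round(q[m].min(0)),np.round(q[m].max(0)),int(u[m].mean()),int(v[m].mean()))
E
```

```text
[0.55097424 0.13064412 0.20322139]
230 13 [560. 133. 237.] [551. 123. 231.] [565. 144. 240.] 324 195
240 30 [558. 138. 245.] [543. 122. 240.] [566. 147. 249.] 326 193
250 30 [559. 138. 255.] [548. 120. 250.] [565. 148. 260.] 326 190
260 24 [560. 137. 264.] [550. 126. 260.] [567. 148. 270.] 326 188
270 38 [562. 130. 276.] [556. 101. 270.] [567. 162. 280.] 324 184
280 80 [560. 134. 285.] [543.  93. 280.] [568. 167. 290.] 326 181
290 70 [561. 132. 295.] [538.  83. 290.] [570. 177. 300.] 325 178
300 91 [563. 128. 306.] [548.  78. 300.] [574. 187. 310.] 324 175
310 90 [563. 133. 315.] [544.  72. 310.] [570. 194. 320.] 325 173
320 148 [560. 144. 325.] [540.  70. 320.] [574. 196. 330.] 330 171
```

The real shut tips are at z≈231 while ee_z reads 203–207, so they sit about 25 mm above the reported TCP instead of 11 mm below. That fits the 12 N contact on the book top at ee_z=87 (87+25=112). So the reported z reads about 36 mm too low, while xy agrees. Grasping the small book needs ee_z≈51. I'll descend with force checks.

```bash
python3 to.py 551.5 131.2 97 -2.6
python3 -m crank '[[[0.5,0,0,0,0],[0.5,0,0,0.02,0],[0.5,0,0,0.04,0],[0.5,0,0,0.06,0],[0.5,0,0,0.08,0],[0.5,0,0,0.095,0],[0.5,0,0,0.105,0],[0.5,0,0,0.106,0],[0.5,0,0,0.106,0]]]'
python3 - <<'E'
from h import *
p,W=cloud("scene"); cv2.imwrite("pics/g3.png",cv2.resize(p[160:280,260:410],(750,600),interpolation=cv2.INTER_CUBIC)[:,:,::-1])
E
python3 to.py 551.5 131.2 51 -2.6
```

```text
at [551.  130.6 203.2] yaw 177.44 F [-1.1  0.4  0.1] w -0.2 j [-0.14  0.33 -0.18  1.77  0.06  1.05  1.19]
shift mm [ -0.5   0.6 106.2] turn 0.04
time_s: 9.7
ee_pos: [0.5521, 0.131, 0.0986]
ee_rot: [3.141, 0.001, 3.097]
contact_force: [-0.6, -0.6, 0.6]
gripper_width: 0.043
at [552.3 131.   98.9] yaw 177.44 F [-0.5  0.4 -0.7] w 42.6 j [-0.15  0.45 -0.16  1.86  0.1   0.84  1.16]
shift mm [ 0.8  0.1 47.9] turn 0.04
```

View pics/g3.png

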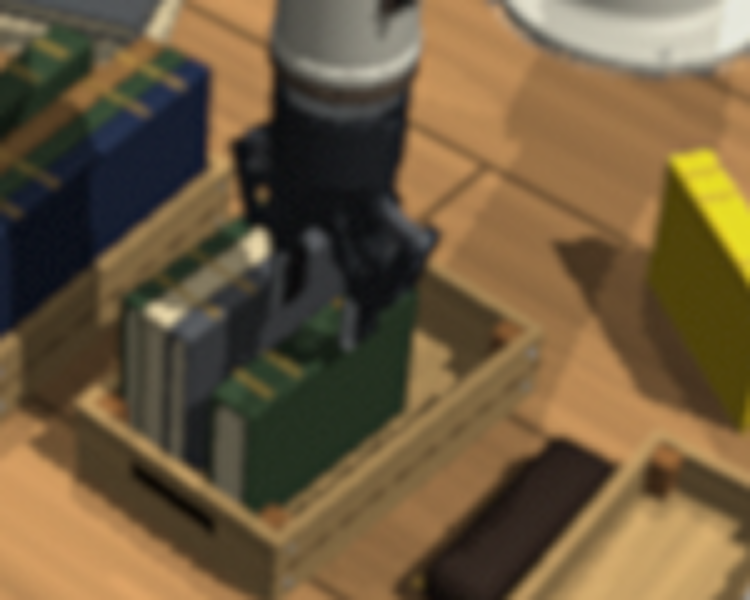

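The open jaws sit just above the small book (crop 320,320), with one finger on each side. I'll descend slowly and read the force.

```bash
python3 -m crank '[[[0.5,0,0,0.006,0],[0.5,0,0,0.012,0],[0.5,0,0,0.018,0],[0.5,0,0,0.018,0]]]'
python3 -m crank '[[[0.5,0,0,0.008,0],[0.5,0,0,0.018,0],[0.5,0,0,0.026,0],[0.5,0,0,0.029,0],[0.5,0,0,0.029,0]]]'
python3 -m crank '[[[0,0,0,0,0],[0,0,0,0,0],[0,0,0,0,0],[0,0,0,0,0],[0,0,0,0,0]]]'
```

```text
time_s: 10.25
ee_pos: [0.551, 0.1307, 0.0794]
ee_rot: [-3.141, -0.001, 3.097]
contact_force: [-0.2, 0.1, -0.7]
gripper_width: 0.0429
time_s: 10.88
ee_pos: [0.5518, 0.1306, 0.0552]
ee_rot: [-3.14, 0.0, 3.096]
contact_force: [-13.3, -2.0, 38.2]
gripper_width: 0.0428
time_s: 11.5
ee_pos: [0.5538, 0.1304, 0.0542]
ee_rot: [-3.141, 0.004, 3.096]
contact_force: [-5.0, -3.5, 23.3]
gripper_width: 0.029
```

The width reads 29 mm, so the book is gripped. The 38 N means the finger linkage met the taller row's top, so I should go less deep next to taller rows. Lifting now.

```bash
python3 -m crank '[[[0,0,0,-0.006,0],[0,0,0,-0.016,0],[0,0,0,-0.03,0],[0,0,0,-0.05,0],[0,0,0,-0.075,0],[0,0,0,-0.1,0],[0,0,0,-0.125,0],[0,0,0,-0.14,0],[0,0,0,-0.145,0],[0,0,0,-0.145,0]]]'
python3 - <<'E'
from h import *
p,W=cloud("scene"); cv2.imwrite("pics/g4.png",cv2.resize(p[120:280,240:440],(600,480),interpolation=cv2.INTER_CUBIC)[:,:,::-1])
E
python3 to.py 533 351 195 4.4
```

```text
time_s: 12.75
ee_pos: [0.5514, 0.1308, 0.1959]
ee_rot: [-3.141, -0.0, 3.097]
contact_force: [-0.2, -0.5, -2.6]
gripper_width: 0.0291
at [551.1 130.7 195.3] yaw 177.43 F [-0.3  0.  -3.1] w 29.5 j [-0.14  0.34 -0.18  1.78  0.07  1.03  1.19]
shift mm [ 28.  219.3   0.3] turn -6.97
```

View pics/g4.png

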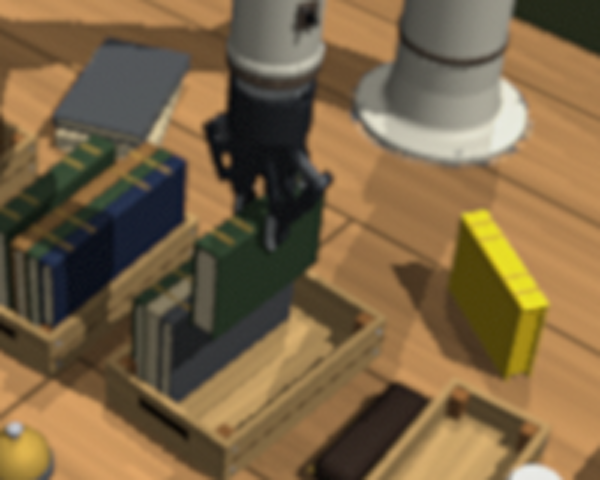

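The small book is held level, with about 3 N of weight and a 29 mm width. I'll carry it to the tray at (533,351), yaw 4.4°, and lower it 141 mm.

```bash
python3 -m crank '[[[0,0.001,0.01,0,-0.5],[0,0.004,0.035,0,-1.5],[0,0.009,0.07,0,-2.5],[0,0.014,0.11,0,-4],[0,0.019,0.15,0,-5],[0,0.024,0.185,0,-6],[0,0.027,0.21,0,-7],[0,0.028,0.2195,0,-7],[0,0.028,0.2195,0,-7],[0,0.028,0.2195,0,-7]]]'
python3 to.py 533 351 54.5 4.4
python3 -m crank '[[[0,0,0,0.015,0],[0,0,0,0.045,0],[0,0,0,0.075,0],[0,0,0,0.1,0],[0,0,0,0.12,0],[0,0,0,0.13,0],[0,0,0,0.135,0],[0,0,0,0.135,0]]]'
python3 to.py 533 351 54.5 4.4
```

```text
time_s: 14.05
ee_pos: [0.5343, 0.3494, 0.196]
ee_rot: [-3.14, 0.0, -3.067]
contact_force: [0.1, 0.1, -3.1]
gripper_width: 0.0292
at [534.3 349.4 196. ] yaw -175.7 F [ 0.1  0.1 -3.1] w 29.2 j [-0.43  0.47 -0.26  1.59  0.13  1.1   0.92]
shift mm [  1.2   1.7 141.5] turn -0.1
time_s: 15.05
ee_pos: [0.5338, 0.3516, 0.0615]
ee_rot: [3.141, 0.0, -3.064]
contact_force: [-0.0, 0.2, -1.9]
gripper_width: 0.0291
at [533.8 351.6  61.5] yaw -175.56 F [-0.   0.2 -1.9] w 29.1 j [-0.45  0.62 -0.24  1.69  0.18  0.85  0.88]
shift mm [ 0.9 -0.5  7. ] turn 0.04
```

```bash
python3 -m crank '[[[0,0,0,0.003,0],[0,0,0,0.005,0],[0,0,0,0.006,0],[0,0,0,0.007,0],[0,0,0,0.007,0]]]'
python3 -m crank '[[[0.3,0,0,0,0],[0.6,0,0,0,0],[0.6,0,0,0,0],[0.6,0,0,-0.01,0],[0.6,0,0,-0.03,0],[0.6,0,0,-0.06,0],[0.6,0,0,-0.1,0],[0.6,0,0,-0.135,0],[0.6,0,0,-0.15,0],[0.6,0,0,-0.15,0]]]'
python3 to.py 537.7 -146.3 206 5.0
python3 - <<'E' 2>/dev/null
from h import *
p,W=cloud("scene"); print("small",face(W,.106,.12,(.4,.75,.29,.41)))
E
```

```text
time_s: 15.68
ee_pos: [0.5335, 0.3515, 0.0545]
ee_rot: [3.142, 0.0, -3.064]
contact_force: [-1.5, -0.9, -0.1]
gripper_width: 0.0292
time_s: 16.92
ee_pos: [0.5342, 0.3519, 0.2058]
ee_rot: [3.14, 0.003, -3.064]
contact_force: [0.9, 0.2, 0.0]
gripper_width: 0.0515
at [534.2 351.9 205.8] yaw -175.57 F [0.9 0.2 0. ] w 51.5 j [-0.43  0.46 -0.26  1.58  0.13  1.11  0.92]
shift mm [ 3.50e+01 -4.97e+02 -2.00e-01] turn -0.57
small {'c': array([537.9, 354.3, 111.4]), 'yaw': 4.61, 'size': array([150.7,  30.4]), 'n': 460}
```

The small book stands upright in the tray (top at 111 mm). Next, move over the medium book.

```bash
python3 -m crank '[[[0.54,0.002,-0.03,0,0],[0.54,0.005,-0.075,0,0],[0.54,0.008,-0.12,0,-0.6],[0.54,0.012,-0.17,0,-0.6],[0.54,0.016,-0.22,0,-0.6],[0.54,0.019,-0.27,0,-0.6],[0.54,0.023,-0.32,0,-0.6],[0.54,0.026,-0.37,0,-0.6],[0.54,0.029,-0.41,0,-0.6],[0.54,0.032,-0.45,0,-0.6],[0.54,0.034,-0.48,0,-0.6],[0.54,0.035,-0.497,0,-0.6],[0.54,0.035,-0.497,0,-0.6],[0.54,0.035,-0.497,0,-0.6]]]'
python3 - <<'E' 2>/dev/null
from h import *
p,W=cloud("scene"); s=manip.get_state()
k=(W[...,2]>.2)&(abs(W[...,0]-.5377)<.09)&(abs(W[...,1]+.1463)<.09); q=W[k]*1000
for lo in range(200,320,10):
    m=(q[:,2]>=lo)&(q[:,2]<lo+10)
    if m.any(): print(lo,m.sum(),np.round(q[m].min(0)),np.round(q[m].max(0)))
E
python3 to.py 537.7 -146.3 85 5.0
```

```text
time_s: 18.73
ee_pos: [0.5371, -0.1449, 0.2037]
ee_rot: [3.14, -0.001, -3.052]
contact_force: [0.0, 0.5, -0.2]
gripper_width: 0.0461
230 11 [ 530. -175.  233.] [ 547. -110.  240.]
240 43 [ 527. -182.  240.] [ 554. -108.  250.]
250 30 [ 531. -180.  250.] [ 552. -102.  260.]
260 45 [ 530. -175.  260.] [ 554. -103.  270.]
270 32 [ 531. -189.  270.] [558. -94. 280.]
280 85 [ 522. -201.  280.] [559. -86. 290.]
290 74 [ 519. -200.  290.] [558. -86. 300.]
300 96 [ 517. -201.  300.] [560. -82. 310.]
310 89 [ 521. -207.  310.] [561. -79. 320.]
at [ 537.2 -144.8  203.9] yaw -174.82 F [ 1.1  0.6 -0. ] w 46.0 j [ 0.27  0.3  -0.07  1.8   0.02  1.04  1.86]
shift mm [ -0.4  -1.5 118.9] turn 0.18
```

With a 46 mm opening the linkage spans about ±48 mm at 66 mm above ee_z, and the row edge is 45 mm away with its top at 142. I'll go to ee_z≈80 with a narrower 41 mm opening, which gives about 20 mm of pad overlap.

```bash
python3 -m crank '[[[0.48,0,-0.0015,0.01,0],[0.48,0,-0.0015,0.035,0],[0.48,0,-0.0015,0.06,0],[0.48,0,-0.0015,0.08,0],[0.48,0,-0.0015,0.094,0],[0.48,0,-0.0015,0.1,0],[0.48,0,-0.0015,0.1,0],[0.48,0,-0.0015,0.1,0]]]'
python3 to.py 537.7 -146.3 81 5.0
python3 -m crank '[[[0.48,0,0,0.005,0],[0.48,0,0,0.01,0],[0.48,0,0,0.015,0],[0.48,0,0,0.019,0],[0.48,0,0,0.021,0],[0.48,0,0,0.021,0]]]'
python3 to.py 537.7 -146.3 81 5.0
```

```text
time_s: 19.77
ee_pos: [0.5379, -0.1485, 0.1049]
ee_rot: [-3.141, 0.001, -3.054]
contact_force: [1.1, -0.3, 0.4]
gripper_width: 0.041
at [ 537.9 -148.5  104.9] yaw -174.96 F [ 1.1 -0.3  0.4] w 41.0 j [ 0.27  0.43 -0.06  1.88  0.03  0.83  1.85]
shift mm [-0.   2.2 23.9] turn 0.04
time_s: 20.52
ee_pos: [0.5371, -0.1483, 0.083]
ee_rot: [3.141, -0.0, -3.054]
contact_force: [-0.3, -0.4, 0.6]
gripper_width: 0.0414
at [ 537.1 -148.3   83. ] yaw -174.96 F [-0.3 -0.4  0.6] w 41.4 j [ 0.27  0.46 -0.06  1.89  0.04  0.79  1.85]
shift mm [-0.8  1.9  2. ] turn 0.04
```

```bash
python3 -m crank '[[[0.48,0,0.002,0.002,0],[0.48,0,0.002,0.003,0],[0,0,0.002,0.003,0],[0,0,0.002,0.003,0],[0,0,0.002,0.003,0],[0,0,0.002,0.003,0],[0,0,0.002,0.003,0]]]'
python3 to.py 537.7 -146.3 81 5.0
python3 -m crank '[[[0,0,0,-0.004,0],[0,0,0,-0.012,0],[0,0,0,-0.025,0],[0,0,0,-0.045,0],[0,0,0,-0.07,0],[0,0,0,-0.1,0],[0,0,0,-0.125,0],[0,0,0,-0.14,0],[0,0,0,-0.15,0],[0,0,0,-0.15,0],[0,0,0,-0.15,0]]]'
python3 to.py 524.5 138.3 231 -2.6
python3 - <<'E'
from h import *
p,W=cloud("scene"); cv2.imwrite("pics/g5.png",cv2.resize(p[100:280,160:400],(600,450),interpolation=cv2.INTER_CUBIC)[:,:,::-1])
E
```

```text
time_s: 21.4
ee_pos: [0.5372, -0.1467, 0.0804]
ee_rot: [-3.141, 0.0, -3.054]
contact_force: [0.5, -2.4, 3.2]
gripper_width: 0.0307
at [ 537.2 -146.7   80.4] yaw -174.98 F [ 0.5 -2.4  3.2] w 30.7 j [ 0.27  0.46 -0.06  1.9   0.04  0.78  1.84]
shift mm [-0.5  0.4 -0.6] turn 0.02
time_s: 22.78
ee_pos: [0.5363, -0.1461, 0.2291]
ee_rot: [3.141, -0.002, -3.054]
contact_force: [0.5, -0.5, -5.3]
gripper_width: 0.0303
at [ 536.3 -146.1  229.1] yaw -174.96 F [ 0.5 -0.5 -5.3] w 30.3 j [ 0.27  0.28 -0.06  1.77  0.02  1.09  1.86]
shift mm [-13.2 284.4  -1.9] turn 7.64
```

View pics/g5.png

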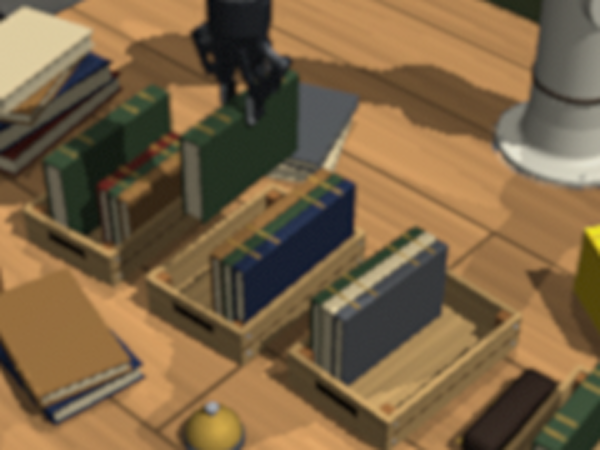

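The medium book hangs level (crop 240,150) with 5 N of weight. I'll move it to gap M at (524.5,138.3), yaw -2.6.

```bash
python3 -m crank '[[[0,0,0.004,-0.006,0],[0,-0.001,0.025,-0.01,0.6],[0,-0.003,0.055,-0.01,1.5],[0,-0.005,0.09,-0.01,2.5],[0,-0.007,0.13,-0.01,3.6],[0,-0.009,0.17,-0.01,4.7],[0,-0.01,0.21,-0.01,6],[0,-0.012,0.245,-0.01,7],[0,-0.013,0.27,-0.01,7.6],[0,-0.013,0.2835,-0.01,7.6],[0,-0.013,0.2845,-0.01,7.6],[0,-0.013,0.2845,-0.01,7.6],[0,-0.013,0.2845,-0.01,7.6]]]'
python3 to.py 524.5 138.3 80.5 -2.6
```

```text
time_s: 24.45
ee_pos: [0.5253, 0.1366, 0.2402]
ee_rot: [-3.141, -0.0, 3.095]
contact_force: [0.3, 0.3, -4.8]
gripper_width: 0.0306
at [525.3 136.6 240.2] yaw 177.31 F [ 0.3  0.3 -4.8] w 30.6 j [-0.12  0.25 -0.22  1.79  0.06  1.11  1.17]
shift mm [  0.9   1.6 159.7] turn -0.09
```

```bash
python3 -m crank '[[[0,0,0,0.01,0],[0,0,0,0.035,0],[0,0,0,0.065,0],[0,0,0,0.095,0],[0,0,0,0.12,0],[0,0,0,0.138,0],[0,0,0,0.147,0],[0,0,0,0.15,0],[0,0,0,0.15,0]]]'
python3 to.py 524.5 138.3 80.5 -2.6
```

```text
time_s: 25.58
ee_pos: [0.5256, 0.1384, 0.0907]
ee_rot: [3.141, 0.001, 3.097]
contact_force: [-0.1, 0.7, -4.1]
gripper_width: 0.0307
at [525.6 138.4  90.7] yaw 177.44 F [-0.1  0.7 -4.1] w 30.7 j [-0.14  0.43 -0.2   1.92  0.12  0.8   1.12]
shift mm [ 1.1 -0.2 10.2] turn 0.04
```

```bash
python3 -m crank '[[[0,0.001,0,0.004,0],[0,0.001,0,0.007,0],[0,0.001,0,0.009,0],[0,0.001,0,0.0102,0],[0,0.001,0,0.0102,0]]]'
python3 -m crank '[[[0.25,0,0,0,0],[0.5,0,0,0,0],[0.5,0,0,0,0],[0.5,0,0,-0.008,0],[0.5,0,0,-0.025,0],[0.5,0,0,-0.05,0],[0.5,0,0,-0.08,0],[0.5,0,0,-0.11,0],[0.5,0,0,-0.135,0],[0.5,0,0,-0.145,0],[0.5,0,0,-0.145,0]]]'
python3 to.py 554.5 -377.6 225 5.4
```

```text
time_s: 26.2
ee_pos: [0.5239, 0.1382, 0.0804]
ee_rot: [-3.141, -0.0, 3.097]
contact_force: [-3.5, -1.6, 1.3]
gripper_width: 0.0309
time_s: 27.58
ee_pos: [0.5245, 0.1384, 0.226]
ee_rot: [3.141, 0.002, 3.097]
contact_force: [-0.0, -0.1, -0.0]
gripper_width: 0.0429
at [524.5 138.4 226. ] yaw 177.44 F [-0.  -0.1 -0. ] w 42.9 j [-0.12  0.26 -0.22  1.81  0.06  1.08  1.16]
shift mm [ -53.  -514.1    1. ] turn -7.96
```

```bash
python3 -m crank '[[[0.55,-0.003,-0.03,0,-0.5],[0.55,-0.007,-0.07,0,-1.5],[0.55,-0.012,-0.12,0,-2.5],[0.55,-0.017,-0.17,0,-3.5],[0.55,-0.023,-0.22,0,-4.5],[0.55,-0.028,-0.27,0,-5.5],[0.55,-0.033,-0.32,0,-6.5],[0.55,-0.038,-0.37,0,-7.5],[0.55,-0.043,-0.42,0,-8],[0.55,-0.048,-0.46,0,-8],[0.55,-0.051,-0.495,0,-8],[0.55,-0.053,-0.514,0,-8],[0.55,-0.053,-0.514,0,-8],[0.55,-0.053,-0.514,0,-8],[0.55,-0.053,-0.514,0,-8]]]'
python3 to.py 554.5 -377.6 85 5.4
python3 - <<'E' 2>/dev/null
from h import *
p,W=cloud("scene"); print("medium",face(W,.120,.135,(.4,.75,.11,.17)),"rowM",face(W,.120,.135,(.4,.75,.02,.1)))
E
```

```text
time_s: 29.45
ee_pos: [0.5547, -0.3755, 0.2251]
ee_rot: [3.141, 0.0, -3.044]
contact_force: [0.0, -0.5, -0.7]
gripper_width: 0.047
at [ 554.7 -375.5  225.1] yaw -174.42 F [ 0.  -0.5 -0.7] w 47.0 j [ 0.54  0.48  0.02  1.49 -0.01  1.17  2.23]
shift mm [  0.4  -2.1 140.1] turn 0.18
medium {'c': array([531.5, 140.2, 126.6]), 'yaw': -3.13, 'size': array([187.8,  34.5]), 'n': 546} rowM {'c': array([529.3,  66.8, 126.6]), 'yaw': -2.44, 'size': array([187.3,  57. ]), 'n': 831}
```

The medium book is well placed: 73.4 mm from the row centre, as expected. I'll descend over the large book to ee_z≈88.

```bash
python3 -m crank '[[[0.55,0,-0.001,0.01,0],[0.55,0,-0.001,0.035,0],[0.55,0,-0.001,0.06,0],[0.55,0,-0.001,0.08,0],[0.55,0,-0.001,0.095,0],[0.55,0,-0.001,0.104,0],[0.55,0,-0.001,0.105,0],[0.55,0,-0.001,0.105,0]]]'
python3 to.py 554.5 -377.6 88 5.4
```

```text
time_s: 30.5
ee_pos: [0.5546, -0.379, 0.1207]
ee_rot: [-3.141, 0.001, -3.047]
contact_force: [0.3, -0.4, -0.8]
gripper_width: 0.0469
at [ 554.6 -379.   120.7] yaw -174.57 F [ 0.3 -0.4 -0.8] w 46.9 j [ 0.55  0.58  0.01  1.57 -0.01  0.98  2.23]
shift mm [-0.   1.4 32.7] turn 0.03
```

```bash
python3 -m crank '[[[0.55,0,0.001,0.006,0],[0.55,0,0.001,0.014,0],[0.55,0,0.001,0.022,0],[0.55,0,0.001,0.029,0],[0.55,0,0.001,0.033,0],[0.55,0,0.001,0.033,0]]]'
python3 -m crank '[[[0,0,0,0,0],[0,0,0,0,0],[0,0,0,0,0],[0,0,0,0,0],[0,0,0,0,0]]]'
python3 to.py 554.5 -377.6 88 5.4
python3 -m crank '[[[0,0,0,-0.004,0],[0,0,0,-0.012,0],[0,0,0,-0.025,0],[0,0,0,-0.045,0],[0,0,0,-0.07,0],[0,0,0,-0.1,0],[0,0,0,-0.125,0],[0,0,0,-0.14,0],[0,0,0,-0.15,0],[0,0,0,-0.15,0],[0,0,0,-0.15,0]]]'
python3 to.py 541.5 -147.9 238 2.6
```

```text
time_s: 31.25
ee_pos: [0.5537, -0.3775, 0.0864]
ee_rot: [3.141, -0.001, -3.047]
contact_force: [-0.1, 0.2, 1.2]
gripper_width: 0.0471
time_s: 31.88
ee_pos: [0.5542, -0.3784, 0.0875]
ee_rot: [-3.14, 0.001, -3.047]
contact_force: [1.2, -2.8, 1.3]
gripper_width: 0.0331
at [ 554.2 -378.4   87.5] yaw -174.58 F [ 1.2 -2.8  1.3] w 33.1 j [ 0.55  0.62  0.01  1.6  -0.01  0.92  2.23]
shift mm [-0.3  0.8 -0.5] turn 0.02
time_s: 33.25
ee_pos: [0.5533, -0.3772, 0.2357]
ee_rot: [3.14, -0.002, -3.047]
contact_force: [-0.7, 1.1, -6.3]
gripper_width: 0.0331
at [ 553.3 -377.2  235.7] yaw -174.57 F [-0.7  1.1 -6.3] w 33.1 j [ 0.55  0.48  0.02  1.47 -0.01  1.19  2.23]
shift mm [-10.  229.4  -2.3] turn 2.83
```

```bash
python3 -m crank '[[[0,0,0.004,-0.004,0],[0,-0.001,0.025,-0.004,0.3],[0,-0.003,0.055,-0.004,0.7],[0,-0.005,0.09,-0.004,1.2],[0,-0.007,0.13,-0.004,1.7],[0,-0.009,0.17,-0.004,2.2],[0,-0.0095,0.2,-0.004,2.6],[0,-0.0095,0.22,-0.004,2.8],[0,-0.0095,0.2285,-0.004,2.8],[0,-0.0095,0.2295,-0.004,2.8],[0,-0.0095,0.2295,-0.004,2.8]]]'
python3 to.py 541 -147.9 100 2.6
python3 -m crank '[[[0,0,0,0.01,0],[0,0,0,0.035,0],[0,0,0,0.06,0],[0,0,0,0.075,0],[0,0,0,0.08,0],[0,0,0,0.08,0]]]'
python3 to.py 541 -147.9 88 2.6
python3 - <<'E'
from h import *
p,W=cloud("scene"); cv2.imwrite("pics/g6.png",cv2.resize(p[130:270,190:390],(700,490),interpolation=cv2.INTER_CUBIC)[:,:,::-1])
E
```

```text
time_s: 34.62
ee_pos: [0.5416, -0.1493, 0.241]
ee_rot: [-3.141, 0.0, -3.097]
contact_force: [0.8, -0.3, -6.9]
gripper_width: 0.0332
at [ 541.6 -149.3  241. ] yaw -177.43 F [ 0.8 -0.3 -6.9] w 33.2 j [ 0.27  0.28 -0.06  1.75  0.02  1.12  1.82]
shift mm [  0.5   1.4 141. ] turn -0.03
time_s: 35.38
ee_pos: [0.5419, -0.1484, 0.161]
ee_rot: [-3.142, 0.0, -3.096]
contact_force: [-0.1, -0.4, -6.0]
gripper_width: 0.0332
at [ 541.9 -148.4  161. ] yaw -177.38 F [-0.1 -0.4 -6. ] w 33.2 j [ 0.27  0.36 -0.06  1.83  0.03  0.95  1.81]
shift mm [ 0.9  0.6 73. ] turn 0.02
```

View pics/g6.png

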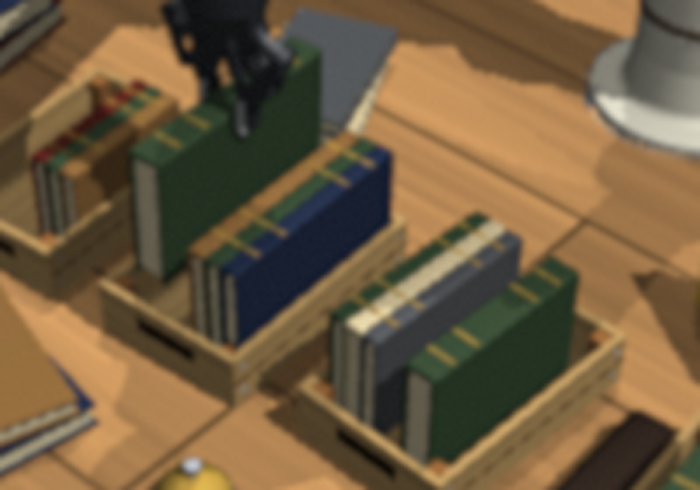

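The large book is level over gap L, and the medium one stands square in M (crop 490,360). Lowering.

```bash
python3 -m crank '[[[0,0.001,0.0005,0.01,0],[0,0.001,0.0005,0.025,0],[0,0.001,0.0005,0.042,0],[0,0.001,0.0005,0.055,0],[0,0.001,0.0005,0.064,0],[0,0.001,0.0005,0.069,0],[0,0.001,0.0005,0.072,0],[0,0.001,0.0005,0.0733,0],[0,0.001,0.0005,0.0733,0]]]'
python3 to.py 541 -147.9 88 2.6
```

```text
time_s: 36.55
ee_pos: [0.5409, -0.1479, 0.088]
ee_rot: [-3.141, 0.0, -3.096]
contact_force: [0.7, 0.4, -6.1]
gripper_width: 0.0328
at [ 540.9 -147.9   88. ] yaw -177.37 F [ 0.7  0.4 -6.1] w 32.8 j [ 0.26  0.45 -0.06  1.88  0.03  0.8   1.81]
shift mm [-0.1 -0.  -0. ] turn 0.03
```

```bash
python3 -m crank '[[[0,0,0,0.0008,0],[0,0,0,0.0012,0],[0,0,0,0.0012,0]]]'
python3 -m crank '[[[0.25,0,0,0,0],[0.5,0,0,0,0],[0.53,0,0,0,0],[0.53,0,0,0,0],[0.53,0,0,-0.008,0],[0.53,0,0,-0.025,0],[0.53,0,0,-0.05,0],[0.53,0,0,-0.08,0],[0.53,0,0,-0.105,0],[0.53,0,0,-0.12,0],[0.53,0,0,-0.12,0]]]'
python3 to.py 533.5 351.5 207 4.4
```

```text
time_s: 36.92
ee_pos: [0.5411, -0.148, 0.0874]
ee_rot: [-3.141, 0.001, -3.096]
contact_force: [-1.5, -0.5, 2.6]
gripper_width: 0.033
time_s: 38.3
ee_pos: [0.5417, -0.148, 0.2082]
ee_rot: [-3.141, 0.003, -3.096]
contact_force: [0.0, -0.0, -0.9]
gripper_width: 0.0455
at [ 541.7 -148.   208.2] yaw -177.37 F [ 0.  -0.  -0.9] w 45.5 j [ 0.27  0.31 -0.06  1.79  0.02  1.05  1.82]
shift mm [-14.8 499.3   1.2] turn -1.77
```

Next, back to the tray for the small book. Tips at 232 mm clear everything.

```bash
python3 -m crank '[[[0.53,0,0.03,0,0],[0.53,-0.002,0.075,0,0],[0.53,-0.004,0.12,0,-1],[0.53,-0.005,0.17,0,-1.8],[0.53,-0.007,0.22,0,-1.8],[0.53,-0.008,0.27,0,-1.8],[0.53,-0.01,0.32,0,-1.8],[0.53,-0.011,0.37,0,-1.8],[0.53,-0.013,0.41,0,-1.8],[0.53,-0.014,0.45,0,-1.8],[0.53,-0.015,0.48,0,-1.8],[0.53,-0.015,0.4985,0,-1.8],[0.53,-0.015,0.4995,0,-1.8],[0.53,-0.015,0.4995,0,-1.8]]]'
python3 to.py 533.5 351.5 54.5 4.4
python3 -m crank '[[[0.53,0,0,0.01,0],[0.53,0,0,0.035,0],[0.53,0,0,0.06,0],[0.53,0,0,0.08,0],[0.53,0,0,0.095,0],[0.53,0,0,0.1,0],[0.53,0,0,0.1,0]]]'
python3 to.py 533.5 351.5 60 4.4
python3 - <<'E' 2>/dev/null
from h import *
p,W=cloud("scene"); print("large",face(W,.134,.15,(.4,.75,-.18,-.115)),"rowL",face(W,.134,.15,(.4,.75,-.105,-.03)))
E
```

```text
time_s: 40.05
ee_pos: [0.5331, 0.3501, 0.206]
ee_rot: [-3.14, -0.001, -3.066]
contact_force: [-0.3, -0.6, -0.0]
gripper_width: 0.0458
at [533.1 350.1 206. ] yaw -175.65 F [-0.3 -0.6 -0. ] w 45.8 j [-0.42  0.46 -0.28  1.58  0.14  1.12  0.92]
shift mm [ -0.5   1.3 151.5] turn -0.05
time_s: 40.92
ee_pos: [0.5328, 0.352, 0.1065]
ee_rot: [3.141, 0.0, -3.064]
contact_force: [0.5, 0.2, -0.6]
gripper_width: 0.0453
at [532.8 352.  106.5] yaw -175.57 F [ 0.5  0.2 -0.6] w 45.3 j [-0.44  0.56 -0.26  1.67  0.17  0.93  0.89]
shift mm [-0.6 -0.5 46.5] turn 0.03
large {'c': array([ 549.6, -144.5,  141.6]), 'yaw': 2.71, 'size': array([219.3,  37.3]), 'n': 569} rowL {'c': array([547.5, -70.5, 141.5]), 'yaw': 2.59, 'size': array([219.1,  57.5]), 'n': 894}
```

The large book is square with its row, 74 mm from the row centre. Gripping the small book at ee_z≈58.

```bash
python3 -m crank '[[[0.53,0,0,0.008,0],[0.53,0,0,0.02,0],[0.53,0,0,0.033,0],[0.53,0,0,0.043,0],[0.53,0,0,0.0485,0],[0.53,0,0,0.0485,0]]]'
python3 -m crank '[[[0,0,0,0,0],[0,0,0,0,0],[0,0,0,0,0],[0,0,0,0,0],[0,0,0,0,0]]]'
python3 to.py 533.5 351.5 58 4.4
python3 -m crank '[[[0,0,0,-0.004,0],[0,0,0,-0.012,0],[0,0,0,-0.025,0],[0,0,0,-0.045,0],[0,0,0,-0.07,0],[0,0,0,-0.1,0],[0,0,0,-0.13,0],[0,0,0,-0.15,0],[0,0,0,-0.162,0],[0,0,0,-0.165,0],[0,0,0,-0.165,0]]]'
python3 to.py 558 -375.4 223 5.05
```

```text
time_s: 41.72
ee_pos: [0.5323, 0.3517, 0.0573]
ee_rot: [-3.141, -0.001, -3.064]
contact_force: [-0.1, 0.2, 0.2]
gripper_width: 0.0456
time_s: 42.35
ee_pos: [0.5331, 0.3519, 0.0584]
ee_rot: [3.141, 0.001, -3.064]
contact_force: [1.0, -0.1, 3.5]
gripper_width: 0.0291
at [533.1 351.9  58.4] yaw -175.57 F [ 1.  -0.1  3.5] w 29.1 j [-0.45  0.62 -0.25  1.69  0.19  0.85  0.87]
shift mm [-0.4 -0.4  0.4] turn 0.03
time_s: 43.72
ee_pos: [0.5324, 0.3516, 0.2226]
ee_rot: [-3.141, -0.001, -3.064]
contact_force: [0.6, -0.1, -1.4]
gripper_width: 0.029
at [532.4 351.6 222.6] yaw -175.57 F [ 0.6 -0.1 -1.4] w 29.0 j [-0.42  0.44 -0.28  1.57  0.13  1.15  0.92]
shift mm [ 3.070e+01 -7.268e+02 -4.000e-01] turn -0.62
```

```bash
python3 -m crank '[[[0,0,-0.01,0,0],[0,0.002,-0.035,0,0],[0,0.003,-0.07,0,0],[0,0.005,-0.115,0,-0.3],[0,0.007,-0.16,0,-0.6],[0,0.009,-0.21,0,-0.6],[0,0.011,-0.26,0,-0.6],[0,0.013,-0.31,0,-0.6],[0,0.015,-0.36,0,-0.6],[0,0.017,-0.41,0,-0.6],[0,0.02,-0.46,0,-0.6],[0,0.022,-0.51,0,-0.6],[0,0.024,-0.56,0,-0.6],[0,0.026,-0.605,0,-0.6],[0,0.028,-0.645,0,-0.6],[0,0.029,-0.68,0,-0.6],[0,0.03,-0.705,0,-0.6],[0,0.031,-0.72,0,-0.6],[0,0.031,-0.727,0,-0.6],[0,0.031,-0.727,0,-0.6]]]'
python3 -m crank '[[[0,0,0,0.01,0],[0,0,0,0.03,0],[0,0,0,0.06,0],[0,0,0,0.09,0],[0,0,0,0.115,0],[0,0,0,0.13,0],[0,0,0,0.14,0],[0,0,0,0.145,0],[0,0,0,0.145,0]]]'
python3 to.py 558 -375.4 58.4 5.05
python3 - <<'E' 2>/dev/null
from h import *
p,W=cloud("scene"); print("rowS",face(W,.104,.116,(.4,.75,-.345,-.26)))
print("small held",face(W,.125,.14,(.4,.75,-.42,-.335)))
E
```

```text
time_s: 46.22
ee_pos: [0.5577, -0.3751, 0.2228]
ee_rot: [3.141, -0.0, -3.054]
contact_force: [0.5, 0.5, -1.8]
gripper_width: 0.0287
time_s: 47.35
ee_pos: [0.5582, -0.3755, 0.0782]
ee_rot: [-3.141, 0.0, -3.054]
contact_force: [0.6, 0.2, -2.9]
gripper_width: 0.0288
at [ 558.2 -375.5   78.2] yaw -174.96 F [ 0.6  0.2 -2.9] w 28.8 j [ 0.54  0.64  0.01  1.6  -0.01  0.91  2.22]
shift mm [ 0.2  0.1 19.8] turn -0.01
rowS {'c': array([ 558.3, -297. ,  111.6]), 'yaw': 5.26, 'size': array([151.3,  57.2]), 'n': 465}
small held {'c': array([ 582.7, -367.1,  131. ]), 'yaw': 2.92, 'size': array([124.1,  45.9]), 'n': 216}
```

Aligned. Lower it, release and retreat upwards.

```bash
python3 -m crank '[[[0,0,0,0.006,0],[0,0,0,0.012,0],[0,0,0,0.016,0],[0,0,0,0.0185,0],[0,0,0,0.02,0],[0,0,0,0.0205,0],[0,0,0,0.0205,0]]]'
python3 -m crank '[[[0.25,0,0,0,0],[0.5,0,0,0,0],[0.53,0,0,0,0],[0.53,0,0,0,0],[0.53,0,0,-0.008,0],[0.53,0,0,-0.025,0],[0.53,0,0,-0.05,0],[0.53,0,0,-0.08,0],[0.53,0,0,-0.11,0],[0.53,0,0,-0.13,0],[0.53,0,0,-0.14,0],[0.53,0,0,-0.14,0]]]'
python3 to.py 400 350 210 5.05
```

```text
time_s: 48.28
ee_pos: [0.5578, -0.3753, 0.0584]
ee_rot: [3.141, -0.0, -3.054]
contact_force: [-3.5, 1.8, 5.8]
gripper_width: 0.0287
time_s: 49.78
ee_pos: [0.5582, -0.3754, 0.198]
ee_rot: [-3.141, 0.001, -3.054]
contact_force: [-0.2, 0.1, -0.0]
gripper_width: 0.0452
at [ 558.2 -375.4  198. ] yaw -174.96 F [-0.2  0.1 -0. ] w 45.2 j [ 0.54  0.51  0.02  1.51 -0.01  1.12  2.22]
shift mm [ 93.9 736.5 -12. ] turn -0.01
```

Retreat to the left so the top camera can see everything.

```bash
python3 -m crank '[[[0.53,0.006,0.04,-0.012,0],[0.53,0.012,0.09,-0.012,0],[0.53,0.02,0.14,-0.012,0],[0.53,0.026,0.19,-0.012,0],[0.53,0.032,0.24,-0.012,0],[0.53,0.038,0.29,-0.012,0],[0.53,0.045,0.34,-0.012,0],[0.53,0.05,0.39,-0.012,0],[0.53,0.057,0.44,-0.012,0],[0.53,0.063,0.49,-0.012,0],[0.53,0.07,0.54,-0.012,0],[0.53,0.076,0.59,-0.012,0],[0.53,0.082,0.64,-0.012,0],[0.53,0.088,0.69,-0.012,0],[0.53,0.094,0.735,-0.012,0],[0.53,0.094,0.735,-0.012,0]]]'
python3 -m crank '[[[0.53,0.03,0.03,0,0],[0.53,0.06,0.06,0,0],[0.53,0.09,0.09,0,0],[0.53,0.12,0.12,0,0],[0.53,0.15,0.15,0,0],[0.53,0.18,0.18,0,0],[0.53,0.2,0.21,0,0],[0.53,0.22,0.235,0,0],[0.53,0.23,0.25,0,0],[0.53,0.23,0.25,0,0]]]'
python3 - <<'E' 2>/dev/null
from h import *
p,W=cloud("top"); W0=np.load("W0.npy")
for n,a in dict(small=(.098,.125,(.4,.75,-.42,-.348)),rowS=(.099,.125,(.4,.75,-.345,-.26)),medium=(.113,.14,(.4,.75,.105,.17)),rowM=(.113,.14,(.4,.75,.02,.1)),large=(.128,.16,(.4,.75,-.19,-.112)),rowL=(.128,.16,(.4,.75,-.108,-.03))).items(): print(n,face(W,*a))
for n,a in dict(cup=(.06,.095,(.45,.57,.37,.46)),case=(.024,.045,(.45,.6,.235,.29)),bell=(.03,.07,(.68,.82,-.05,.1))).items(): print(n,face(W0,*a)["c"],face(W,*a)["c"])
for k,r in dict(M=(.42,.72,.02,.205),L=(.42,.72,-.21,-.03),S=(.42,.72,-.435,-.255)).items(): print(k,rim(W,.044,.066,r,245,160))
a=cv2.resize(p[115:255,150:450],(780,364),interpolation=cv2.INTER_CUBIC); cv2.imwrite("pics/end.png",a[:,:,::-1])
E
```

```text
time_s: 51.78
ee_pos: [0.3969, 0.3524, 0.2083]
ee_rot: [3.14, -0.003, -3.047]
contact_force: [-0.9, -0.8, -1.2]
gripper_width: 0.0453
time_s: 53.02
ee_pos: [0.1483, 0.5772, 0.2087]
ee_rot: [-3.14, -0.001, -3.052]
contact_force: [0.5, -0.7, -0.8]
gripper_width: 0.045
small {'c': array([ 555.8, -373.7,  109.9]), 'yaw': 5.03, 'size': array([149.6,  32.7]), 'n': 486}
rowS {'c': array([ 551.3, -300.7,  110.4]), 'yaw': 4.94, 'size': array([151.6,  53.8]), 'n': 799}
medium {'c': array([524.4, 137.5, 126.2]), 'yaw': -2.73, 'size': array([185.5,  32.6]), 'n': 620}
rowM {'c': array([521.2,  64.4, 125.9]), 'yaw': -2.34, 'size': array([185.1,  53.8]), 'n': 1036}
large {'c': array([ 540.7, -147.8,  140.7]), 'yaw': 2.92, 'size': array([216.1,  35.1]), 'n': 790}
rowL {'c': array([537.1, -73.8, 140.7]), 'yaw': 2.74, 'size': array([215.7,  54.8]), 'n': 1236}
cup [513.  434.4  74.1] [512.9 434.3  74.9]
case [520.7 264.1  32.5] [520.1 264.   32.2]
bell [763.   22.7  39.5] [763.5  22.7  38.9]
M (array([523.4, 110.2]), -2.62, np.float64(0.295), 526)
L (array([ 541.3, -119.9]), 2.64, np.float64(0.33), 611)
S (array([ 555. , -347.4]), 5.02, np.float64(0.408), 794)
```

View pics/end.png

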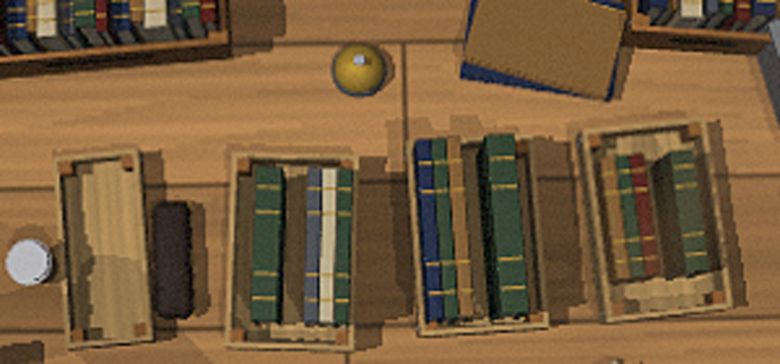

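The end picture shows each stray in its own box: medium at (267,245), large at (505,225) and small at (688,212). The tray is empty, and the cup, case and bell are where they started. All three books are within about 2 mm of the gap middle and under 0.5° from their rows, so I'm handing in.

```bash
python3 -c "
from bench import manip
print(manip.close_job())"
```

```text
the job is handed in; nothing more can be done
None
```

All three strays now stand in the boxes of their own size. I parked the small book in the tray, moved the medium and then the large to their boxes, then moved the small to its own. I handed the job in at about 53 s with the robot clear of everything.

**Last checks (top camera):**

| Check | Small | Medium | Large |
|---|---|---|---|
| Distance off the middle of the gap | about 2 mm | about 1 mm | under 1 mm |
| Angle from its row | 0.1° | 0.4° | 0.2° |

All three books' tops are at full standing height. The cup, glasses case and bell moved less than 1 mm.

**What went wrong or disagreed:**
- **Fingertip height:** the real fingertips are about 36 mm higher than the reported tool position and the stated tool dimensions imply. My first two grasps of the small book closed above it, the second pressing down with 12 N, and the book did not move. I corrected for this afterwards.
- **Contact force:** on the third, successful grasp, the wrist read 38 N, probably because the finger linkage touched the tops of the medium row. That was the end-of-move reading and is close to the 40 N limit, so the peak in between is not known.
- **Camera disagreement:** the scene camera's positions differed from the top camera's by up to about 9 mm, which I put down to book sides caught in the measurement. I used the top camera for positions. From the scene camera I used the distances between the medium and large books and their rows; those agreed with the top camera.

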